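# Load the graded jar set on the kiln shelf, smallest by the cone pack

### The arm

A 7-joint arm with a two-finger parallel gripper is mounted at the origin on the work surface. World frame = base frame: x ahead of the robot, y to its left, z up, the work surface at z = 0. Lengths are in m, angles in degrees, forces in N, time in s.
With the tool pointing down it reaches from about 0.425 to 0.875 m from the base axis. Payload 8.4 kg.
Tool frame: the origin (TCP) lies midway between the tips of the shut fingers; the grasp point (between the pads) lies bot.grip_depth behind it (bot.grip_depth is the distance from the TCP to the grasp point, in m); x points along the fingers, y is the direction in which the jaws open and shut, and the axes are right-handed (so a half turn about x gives the same grasp; the last joint's range is limited). The gripper opens to 87 mm and grips with 3 to 60 N. Pads are 19 mm wide; open, the fingers measure 117 mm over their backs; the gripper's body (75 mm by 190 mm) begins 51 mm behind the grasp point.
Start: joints at [71.15, 19.091, 2.286, 83.961, -0.768, 76.965, -3.352], TCP at [0.148, -0.633, 0.184] pointing down, gripper open.
Joint ranges: [-147.57, 147.57], [-21.85, 119.76], [-74.77, 79.35], [14.55, 137.4], [-85.83, 265.84], [4.83, 119.75], [-152.11, 152.11]. Speed limits (degrees/s): [127.2, 127.2, 159.86, 159.86, 180, 180, 180].

### API

Orientations are given as [roll, pitch, yaw] about the fixed x, y, z axes, in that order (R = Rz(yaw) Ry(pitch) Rx(roll)).
In Python, from workcell import bot, viewer, job gives the robot as it stands.
- The arm moves only by the tool move_arm, never from a script. Its argument "commands" is a list of rows, each a list of 6 numbers: the shift along the tool's x, y, z in m, then the turn, a rotation vector about the tool's x, y, z in rad. A call has 1 to 8 rows; each row is the pose to reach, as a shift and turn from the pose commanded when the call began, along the tool's axes at that moment; what a row does not reach only later rows make up. A row lasts 1/8 s, in which the tool goes at most 62.5 mm and 10.7 degrees, less where a joint would pass 70% of its speed; a pose out of reach is approached as far as the arm can. A call with a gripper value outside its range is refused whole. "claw" is the finger opening in m, from 0 to 0.087, set as the call begins (left out, the last holds). The fingers move at their own pace and stop on an object; "newtons" is the grip in N (left out, the last holds). Time passes only in rows, so rows that repeat a pose let the fingers close. It gives the time, the measured TCP pose, the force and the opening at its end, in the units of the state.
- bot.read_state(): the state, without advancing time (a new reading comes with each control period).
- viewer.snapshot(name): name is "scene" or "top"; returns (picture, depth): 400x640x3 uint8, red, green, blue; 400x640 float32, m along the optical axis (not along the pixel's ray), 0 where there is no reading.
- viewer.camera_info(name): a dict with "mtx" (3x3 intrinsics, pixels), "k1" (the pictures are not rectified: a ray, as slopes to the right and down, at radius r is drawn at 1 + k1 r^2 times it, then the intrinsics apply), "R" (3x3) and "t" (3): a world point X has camera coordinates R X + t. Camera axes: x right, y down, z forward; pixel columns grow to the right and rows downward; lengths in m; the calibration is good to about 2 mm. A picture is of the moment at which its call begins. camera_info takes no time and is no camera call.
- job.finish_job(): hands the job in, once; it reports no verdict.
The state is a dict: "time_s": time; "qpos": joint angles; "joint_vel": joint speeds; "tau": joint torques, N m; "tool_pos": TCP position; "orientation": TCP orientation; "ft_force": force on the tool from outside, world axes, zero at the start; "torque": the same for the moment, N m; "grip_width": finger opening in m.
Only numpy, scipy, OpenCV 4.12 (cv2) and the standard library are available. Lean on these libraries where they do the work, as an engineer would, in place of code of your own. Each camera call takes 0.05 s, during which the arm holds its last target. There are 200 camera calls.

### The job

Load the four dry-glazed jars onto the kiln shelf, one standing upright and centred on each drip cookie, graded by size along the row: the smallest on the cookie next to the cone pack, so that the cones can still be seen through the spy hole, then ever larger to the largest at the far end. The glaze is raw, so set the jars down without dropping or toppling any, and leave the cone pack and the glaze test tile standing where they are.

Things in the scene. Friction and masses are not known exactly. Their poses are not given: they have to be found in the camera images.
- jar_1: The largest jar of the set: open straight round ceramic jar, off-white, bare brown foot band. 66 mm diameter, 125 mm tall, walls 4.5 mm, about 280 g. Stands on the table, robot's right. Origin: centre of its underside, z up; x, y mean nothing. Near the jars lie small tools under 25 mm high; a bowl 40 mm high stands beyond them.
- jar_2: The second largest jar of the set: open straight round ceramic jar, off-white, bare brown foot band. 58 mm diameter, 102 mm tall, walls 4.5 mm, about 200 g. Stands on the table, robot's right. Origin: centre of its underside, z up; x, y mean nothing.
- jar_3: The third largest jar of the set: open straight round ceramic jar, off-white, bare brown foot band. 50 mm diameter, 80 mm tall, walls 4.5 mm, about 140 g. Stands on the table, robot's right. Origin: centre of its underside, z up; x, y mean nothing.
- jar_4: The smallest jar of the set: open straight round ceramic jar, off-white, bare brown foot band. 42 mm diameter, 60 mm tall, walls 4.5 mm, about 90 g. Stands on the table, robot's right. Origin: centre of its underside, z up; x, y mean nothing.
- cookie_1: One of four identical drip cookies: brown clay disc, 86 mm diameter, 8 mm thick, fixed on the kiln shelf. Origin: centre of its underside, z up. They lie in a row, about 95 mm apart; their numbers say nothing about their places in it. The shelf: fixed pale slab, 200 x 490 mm, its top 43 mm above the table.
- cookie_2: One of four identical drip cookies: brown clay disc, 86 mm diameter, 8 mm thick, fixed on the kiln shelf. Origin: centre of its underside, z up.
- cookie_3: One of four identical drip cookies: brown clay disc, 86 mm diameter, 8 mm thick, fixed on the kiln shelf. Origin: centre of its underside, z up.
- cookie_4: One of four identical drip cookies: brown clay disc, 86 mm diameter, 8 mm thick, fixed on the kiln shelf. Origin: centre of its underside, z up.
- cone_pack: Witness cone pack: brown clay pad 76 x 28 x 14 mm carrying three slim pale pointed cones, 72 mm tall in all. Loose, stands on the kiln shelf at one end of the row (either end), about 70 mm beyond the last cookie's centre, its pad's length across the row. Origin: centre of its underside, x along the pad.
- test_tile: Glaze test tile: an upright tile 50 mm wide, 8 mm thick and 68 mm tall on a flat foot 50 x 46 mm, brown with a grey-green glazed face. Loose, stands on the kiln shelf at the other end of the row, about 70 mm beyond the last cookie's centre. Origin: centre of its underside, z up.
Mind the look-alikes: they are no part of the job. What is shaped like the cone_pack but purple is not meant.

How it is judged (in metres and radians):
At the end, for the whole second after the job is handed in: Each jar stands upright (0.06 rad), at rest and released on its own cookie, axis within 12 mm of its centre; from the cone pack along the row: jar_4 (smallest), jar_3, jar_2, jar_1 (largest). Cone pack and test tile still stand within 20 mm of where they were (((horizontal distance between jar_1 and cookie_1 below 0.012 m and z of jar_1 in the frame of cookie_1 between 0.004 and 0.012 m) or (horizontal distance between jar_1 and cookie_2 below 0.012 m and z of jar_1 in the frame of cookie_2 between 0.004 and 0.012 m) or (horizontal distance between jar_1 and cookie_3 below 0.012 m and z of jar_1 in the frame of cookie_3 between 0.004 and 0.012 m) or (horizontal distance between jar_1 and cookie_4 below 0.012 m and z of jar_1 in the frame of cookie_4 between 0.004 and 0.012 m)) and horizontal distance between jar_1 and cone_pack between 0.307 and 0.42 m and angle between each of jar_1, jar_2, jar_3, jar_4's own z axis and vertical below 0.06 rad and linear speed of each of jar_1, jar_2, jar_3, jar_4 below 0.02 m/s and ((horizontal distance between jar_2 and cookie_1 below 0.012 m and z of jar_2 in the frame of cookie_1 between 0.004 and 0.012 m) or (horizontal distance between jar_2 and cookie_2 below 0.012 m and z of jar_2 in the frame of cookie_2 between 0.004 and 0.012 m) or (horizontal distance between jar_2 and cookie_3 below 0.012 m and z of jar_2 in the frame of cookie_3 between 0.004 and 0.012 m) or (horizontal distance between jar_2 and cookie_4 below 0.012 m and z of jar_2 in the frame of cookie_4 between 0.004 and 0.012 m)) and horizontal distance between jar_2 and cone_pack between 0.212 and 0.307 m and ((horizontal distance between jar_3 and cookie_1 below 0.012 m and z of jar_3 in the frame of cookie_1 between 0.004 and 0.012 m) or (horizontal distance between jar_3 and cookie_2 below 0.012 m and z of jar_3 in the frame of cookie_2 between 0.004 and 0.012 m) or (horizontal distance between jar_3 and cookie_3 below 0.012 m and z of jar_3 in the frame of cookie_3 between 0.004 and 0.012 m) or (horizontal distance between jar_3 and cookie_4 below 0.012 m and z of jar_3 in the frame of cookie_4 between 0.004 and 0.012 m)) and horizontal distance between jar_3 and cone_pack between 0.117 and 0.212 m and ((horizontal distance between jar_4 and cookie_1 below 0.012 m and z of jar_4 in the frame of cookie_1 between 0.004 and 0.012 m) or (horizontal distance between jar_4 and cookie_2 below 0.012 m and z of jar_4 in the frame of cookie_2 between 0.004 and 0.012 m) or (horizontal distance between jar_4 and cookie_3 below 0.012 m and z of jar_4 in the frame of cookie_3 between 0.004 and 0.012 m) or (horizontal distance between jar_4 and cookie_4 below 0.012 m and z of jar_4 in the frame of cookie_4 between 0.004 and 0.012 m)) and horizontal distance between jar_4 and cone_pack below 0.117 m and not (distance of cone_pack from where it was at the start of the episode above 0.02 m or angle between cone_pack's own z axis and vertical above 0.5 rad) and not (distance of test_tile from where it was at the start of the episode above 0.02 m or angle between test_tile's own z axis and vertical above 0.5 rad)); the robot touches nothing.
It fails at once if a jar is toppled (tilted over 0.6 rad) or dropped from more than about a centimetre (moving faster than 0.5 m/s while the fingers do not hold it) ((angle between jar_1's own z axis and vertical above 0.6 rad or (linear speed of jar_1 above 0.5 m/s and contact force between the fingers and jar_1 below 0.02 N)) or (angle between jar_2's own z axis and vertical above 0.6 rad or (linear speed of jar_2 above 0.5 m/s and contact force between the fingers and jar_2 below 0.02 N)) or (angle between jar_3's own z axis and vertical above 0.6 rad or (linear speed of jar_3 above 0.5 m/s and contact force between the fingers and jar_3 below 0.02 N)) or (angle between jar_4's own z axis and vertical above 0.6 rad or (linear speed of jar_4 above 0.5 m/s and contact force between the fingers and jar_4 below 0.02 N))).
It fails at once if the cone pack or the test tile is shifted by more than 20 mm or knocked over ((distance of cone_pack from where it was at the start of the episode above 0.02 m or angle between cone_pack's own z axis and vertical above 0.5 rad) or (distance of test_tile from where it was at the start of the episode above 0.02 m or angle between test_tile's own z axis and vertical above 0.5 rad)).
It also fails if it takes over 128 s, if anything falls off the work surface, if the arm or the gripper's body presses on something with over 40 N, if the wrist force passes 120 N, or if a joint passes its speed limit or range.

## Working session

There is one attempt and no reset: what is moved stays moved. The work goes in short steps, Python scripts to look and compute and a tool call to move; the robot and the scene stay as the last step left them, time stands still between calls to the robot, and variables do not carry over. Pictures are saved under pics/ and viewed, about 12 in all and at most 16, crops included, and the job is handed in when it is done.

Besides the shell and the picture viewer there is one more tool, called after ">>>" as name([rows], argument=value, ...), one row to a line, values as JSON. move_arm: Moves the arm, as the interface text tells. Its arguments: {"type":"object","properties":{"commands":{"type":"array"},"claw":{"type":"number"},"newtons":{"type":"number"}},"required":["commands"]}

```bash
mkdir -p pics; ls; cat > h.py <<'E'
import numpy as np, cv2
from workcell import bot, viewer, job
def snap(n):
    im,d=viewer.snapshot(n); np.savez(f'/tmp/{n}.npz',im=im,d=d); return im,d
def rays(n,uv):
    c=viewer.camera_info(n); K=np.array(c['mtx'],float)
    p=cv2.undistortPoints(np.array(uv,float).reshape(-1,1,2),K,np.array([c['k1'],0,0,0],float)).reshape(-1,2)
    return c,p
def world(n,uv,d):
    c,p=rays(n,uv); d=np.asarray(d,float).reshape(-1,1)
    X=np.hstack([p*d,d]); return (X-np.array(c['t']))@np.array(c['R'])
def onz(n,uv,z):
    c,p=rays(n,uv); R=np.array(c['R']); C=-R.T@np.array(c['t'])
    v=np.hstack([p,np.ones((len(p),1))])@R
    s=(z-C[2])/v[:,2]; return C+v*s[:,None]
def proj(n,X):
    c=viewer.camera_info(n);R=np.array(c['R'])
    return cv2.projectPoints(np.array(X,float).reshape(-1,1,3),cv2.Rodrigues(R)[0],np.array(c['t'],float),np.array(c['mtx'],float),np.array([c['k1'],0,0,0],float))[0].reshape(-1,2)
E
python3 - <<'E'
from h import *
for n in ('scene','top'):
    im,d=snap(n); cv2.imwrite(f'pics/{n}0.png',im[:,:,::-1]); c=viewer.camera_info(n)
    R=np.array(c['R']);print(n,-R.T@np.array(c['t']),R[2],c['k1'],c['mtx'][0][0])
print(bot.read_state(),bot.grip_depth)
E
```

```text
pics
scene [ 1.11313114 -0.64687272  0.7487544 ] [-0.50172677  0.62171431 -0.60144956] -0.11293273680973263 443.840027131167
top [0.47301933 0.05595899 1.15656985] [ 0.07354255  0.01417635 -0.99719132] -0.0655632883518634 446.27658056550183
{'time_s': 0.1, 'qpos': array([71.15132714, 19.1271179 ,  2.28443586, 84.00738035, -0.76829411,
       76.96629165, -3.34946247]), 'joint_vel': array([ 0.00312105, -0.13927405,  0.03106815, -0.06215995,  0.02199532,
        0.02947579, -0.00835947]), 'tau': array([ 4.32342582e-03, -6.57813549e+01,  1.33998916e+00, -4.04703927e+01,
       -5.97974192e-02,  4.11019544e-02,  1.41029873e-04]), 'tool_pos': array([ 0.147902  , -0.63243687,  0.18364305]), 'orientation': array([-86.57510972,  89.91444694, 106.59126035]), 'ft_force': array([-0.06849363,  0.00540259,  0.60267912]), 'torque': array([-0.01559352,  0.02683858, -0.02370808]), 'grip_width': 0.08692681981902622} 0.0187
```

View pics/scene0.png

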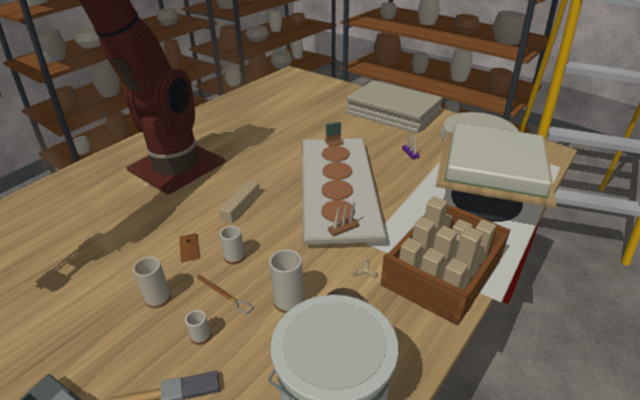

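View pics/top0.png

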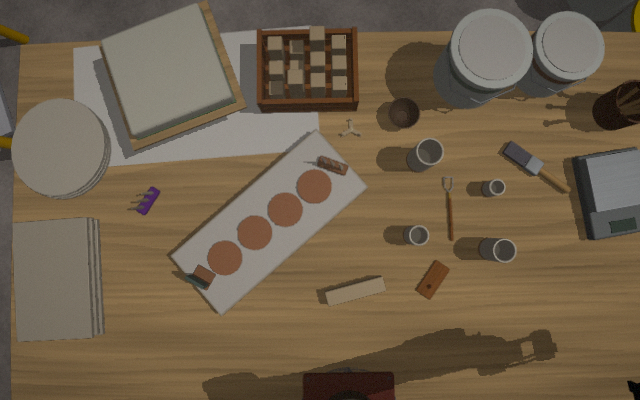

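The scene shows the jars at (287,280) large, (152,282) second, (232,245) third and (198,327) small. The top view has the same jars at (425,155), (497,250), (417,235) and (493,187). The cookies run from (314,187) to (225,257), with the brown cone pack at (332,165) and the tile at (202,277). Look-alikes are the purple cone pack at top (147,200), which I ignore, and the small brown bowl at (404,113), which is not a jar.

```bash
python3 - <<'E'
from h import *
z=np.load('/tmp/top.npz');im,d=z['im'],z['d']
v,u=np.mgrid[:400,:640]; uv=np.c_[u.ravel(),v.ravel()]
W=world('top',uv,d.ravel()).reshape(400,640,3)
print('table z',[W[y,x].round(3) for y,x in((320,280),(300,540),(210,330))])
for n,(x,y),h,r in(('j1',(425,155),.125,.033),('j2',(497,250),.102,.029),('j3',(417,235),.08,.025),('j4',(493,187),.06,.021)):
    m=np.zeros((400,640),bool);m[y-28:y+28,x-28:x+28]=1
    m&=abs(W[...,2]-h)<.006
    P=W[m]; (c,rr)=cv2.minEnclosingCircle(P[:,:2].astype(np.float32)); print(n,np.round(c,4),round(rr,4),'r',r,len(P),P[:,2].mean().round(4))
hsv=cv2.cvtColor(im,cv2.COLOR_RGB2HSV)
for x,y in((314,187),(285,209),(254,232),(225,257)):
    col=im[y,x].astype(int); mm=(np.abs(im.astype(int)-col).sum(2)<45).astype(np.uint8)
    l=cv2.connectedComponents(mm)[1]; s=l==l[y,x]
    P=onz('top',np.argwhere(s)[:,::-1],.051);(c,rr)=cv2.minEnclosingCircle(P[:,:2].astype(np.float32)); print('cookie',np.round(c,4),P[:,:2].mean(0).round(4),round(rr,4),W[y,x].round(4))
for n,m in(('cone',(332,165)),('tile',(202,277))):
    x,y=m; w=W[y-18:y+18,x-22:x+22]; P=w[w[...,2]>.062]; print(n,P[:,:2].min(0),P[:,:2].max(0),P[:,2].max())
print('tcp px',proj('scene',[bot.read_state()['tool_pos']]),proj('top',[bot.read_state()['tool_pos']]))
a=cv2.resize(im[110:300,160:360],None,fx=4,fy=4,interpolation=cv2.INTER_CUBIC)[:600,:800]
b=cv2.resize(im[90:290,380:580],None,fx=3,fy=3,interpolation=cv2.INTER_CUBIC)
cv2.imwrite('pics/b.png',b[:,:,::-1])
E
```

```text
table z [array([ 0.248,  0.172, -0.002]), array([ 0.287, -0.502, -0.   ]), array([0.527, 0.039, 0.044])]
j1 [ 0.657  -0.1946] 0.0335 r 0.033 170 0.1253
j2 [ 0.4225 -0.3698] 0.0301 r 0.029 166 0.1015
j3 [ 0.4629 -0.1725] 0.0254 r 0.025 127 0.08
j4 [ 0.5772 -0.3747] 0.0216 r 0.021 109 0.06
cookie [0.5871 0.0784] [0.5871 0.0787] 0.0428 [0.5847 0.0781 0.0509]
cookie [0.5301 0.1515] [0.5304 0.1519] 0.0433 [0.5309 0.1508 0.0521]
cookie [0.4742 0.2285] [0.4742 0.228 ] 0.0432 [0.475  0.2285 0.051 ]
cookie [0.413 0.303] [0.4128 0.3029] 0.0428 [0.473  0.056  1.1566]
cone [0.47301933 0.0031893 ] [0.65246596 0.05948789] 1.1565698452836248
tile [0.3451798  0.05595899] [0.47301933 0.38381118] 1.1565698452836248
tcp px [[-39.91537229 246.92705255]] [[637.76493184 373.32848156]]
```

View pics/b.png

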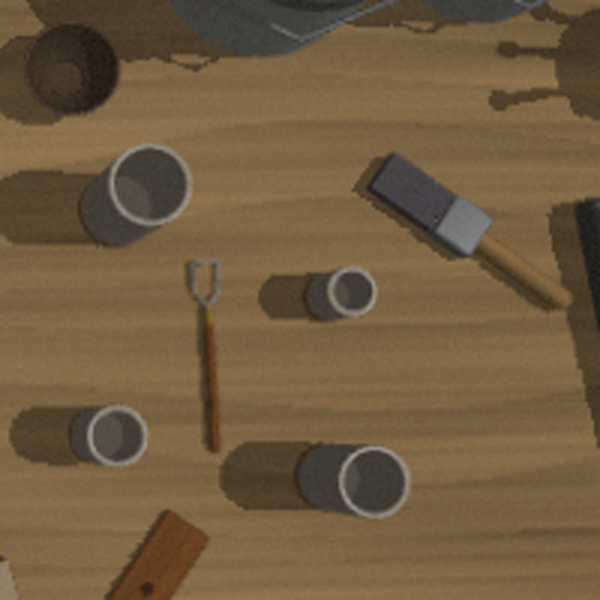

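The jar rim radii and heights and the cookie radii and spacing all match the description. Cookie nearest the cone pack: (0.587,0.078). Starting with jar_2.

```bash
cat >> h.py <<'E'
from scipy.spatial.transform import Rotation as Ro
def go(*wps):
    """each wp (x,y,z,jaw angle deg, rows): print move rows from the current pose"""
    s=bot.read_state(); p0=np.array(s['tool_pos']); R=Ro.from_euler('xyz',s['orientation'],degrees=True).as_matrix()
    p=p0; q=Ro.from_matrix(R); rows=[]
    for x,y,z,a,n in wps:
        a=np.radians(a); yv=np.array([np.cos(a),np.sin(a),0]); xv=np.array([0,0,-1.])
        q1=Ro.from_matrix(np.c_[xv,yv,np.cross(xv,yv)]); e=np.array([x,y,z]); w=(q.inv()*q1).as_rotvec()
        for k in range(1,n+1):
            t=k/n; pk=p+(e-p)*t; qk=q*Ro.from_rotvec(w*t)
            rows.append(list(np.round(R.T@(pk-p0),3))+list(np.round((Ro.from_matrix(R).inv()*qk).as_rotvec(),3)))
        p,q=e,q1
    print('t',s['time_s'],'pos',p0.round(4),'jaw',np.degrees(np.arctan2(R[1,1],R[0,1])).round(1),'w',round(s['grip_width'],4),'F',np.round(s['ft_force'],1))
    for i in range(0,len(rows),1): print([float(v) for v in rows[i]])
E
python3 -c "
from h import *
go((.4225,-.37,.2,-41,8))"
```

```text
t 0.1 pos [ 0.1479 -0.6324  0.1836] jaw -76.8 w 0.0869 F [-0.1  0.   0.6]
[-0.002, -0.024, -0.041, -0.078, -0.0, 0.0]
[-0.004, -0.048, -0.082, -0.156, -0.0, 0.0]
[-0.006, -0.072, -0.123, -0.235, -0.0, 0.001]
[-0.008, -0.097, -0.164, -0.313, -0.0, 0.001]
[-0.01, -0.121, -0.204, -0.391, -0.0, 0.001]
[-0.012, -0.145, -0.245, -0.469, -0.0, 0.001]
[-0.014, -0.169, -0.286, -0.547, -0.0, 0.001]
[-0.016, -0.193, -0.327, -0.625, -0.0, 0.001]
```

>>> move_arm([
  [-0.004, -0.048, -0.082, -0.156, 0, 0],
  [-0.008, -0.097, -0.164, -0.313, 0, 0],
  [-0.01, -0.121, -0.204, -0.391, 0, 0],
  [-0.012, -0.145, -0.245, -0.469, 0, 0],
  [-0.014, -0.169, -0.286, -0.547, 0, 0],
  [-0.016, -0.193, -0.327, -0.625, 0, 0.001],
  [-0.016, -0.193, -0.327, -0.625, 0, 0.001],
  [-0.016, -0.193, -0.327, -0.625, 0, 0.001],
], claw=0.087)

```text
time_s: 1.1
tool_pos: [0.4223, -0.3704, 0.2001]
orientation: [23.4, 90.0, -107.6]
ft_force: [0.0, 0.1, -0.3]
grip_width: 0.0869
```

```bash
python3 -c "
from h import *
im,d=snap('scene');cv2.imwrite('pics/s1.png',im[:,:,::-1])
go((.4225,-.37,.05,-41,6))"
```

```text
t 1.15 pos [ 0.4215 -0.3714  0.2001] jaw -41.1 w 0.0872 F [-0.3  0.2  0.2]
[0.025, -0.0, -0.0, -0.0, 0.0, -0.0]
[0.05, -0.0, -0.001, -0.001, 0.0, -0.0]
[0.075, -0.0, -0.001, -0.001, 0.0, -0.0]
[0.1, -0.0, -0.001, -0.001, 0.001, -0.0]
[0.125, -0.0, -0.002, -0.002, 0.001, -0.0]
[0.15, -0.0, -0.002, -0.002, 0.001, -0.0]
```

View pics/s1.png

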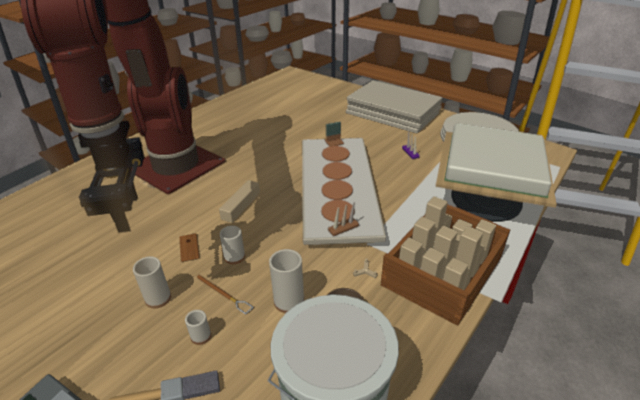

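```bash
python3 -c "
from h import *
print(proj('scene',[[.4225,-.37,.2],[.4225,-.37,.102],[.4225,-.37,0],[.657,-.1946,.125]]), proj('top',[[.4225,-.37,.2],[.4225,-.37,.102]]))
z=np.load('/tmp/scene.npz');W=lambda u,v:world('scene',[[u,v]],[z['d'][v,u]]).round(3)
print(W(100,205),W(122,215),W(152,290),W(288,290))
a=z['im'][120:320,60:260];b,_=snap('top')
A=cv2.resize(a,(400,400));B=cv2.resize(b[150:350,400:600],(400,400))
cv2.imwrite('pics/c.png',np.hstack([A,B])[:,:,::-1])"
```

```text
[[133.17779911 229.64134315]
 [145.74975788 265.36067535]
 [157.47453102 297.82572461]
 [284.37905205 259.65176002]] [[522.14562949 251.91744375]
 [503.99619857 250.11769149]]
[[ 0.483 -0.434  0.327]] [[ 0.473 -0.401  0.28 ]] [[ 0.447 -0.385  0.056]] [[ 0.683 -0.217  0.073]]
```

View pics/c.png

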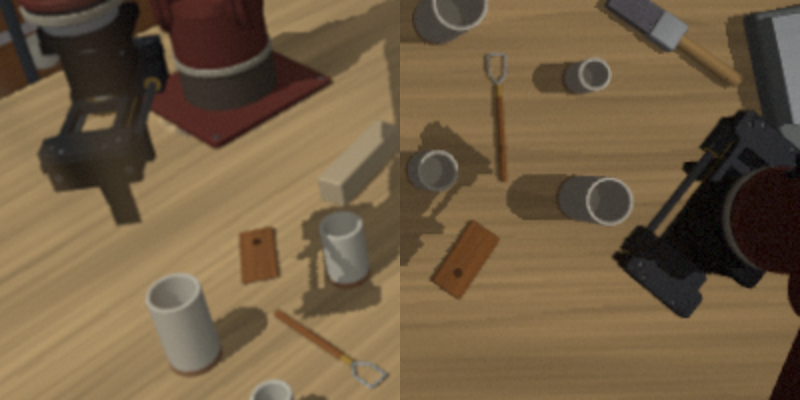

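The picture is consistent: TCP projects to scene (133,230) and the near fingertip is at (122,231), as expected. Going down on jar_2.

>>> move_arm([
  [0.03, 0, -0.001, 0, 0, 0],
  [0.06, 0, -0.001, 0, 0, 0],
  [0.09, 0, -0.001, 0, 0, 0],
  [0.115, 0, -0.001, 0, 0, 0],
  [0.135, 0, -0.001, 0, 0, 0],
  [0.15, 0, -0.001, 0, 0, 0],
  [0.15, 0, -0.001, 0, 0, 0],
  [0.15, 0, -0.001, 0, 0, 0],
])

```text
time_s: 2.2
tool_pos: [0.4234, -0.3705, 0.0512]
orientation: [81.0, 89.9, -50.1]
ft_force: [0.1, -0.5, 0.1]
grip_width: 0.0872
```

>>> move_arm([
  [0, 0, 0, 0, 0, 0],
  [0, 0, 0, 0, 0, 0],
  [0, 0, 0, 0, 0, 0],
  [0, 0, 0, 0, 0, 0],
  [0, 0, 0, 0, 0, 0],
  [0, 0, 0, 0, 0, 0],
], claw=0.05, newtons=20)

```text
time_s: 2.95
tool_pos: [0.4233, -0.3699, 0.0506]
orientation: [77.3, 89.9, -53.7]
ft_force: [0.2, 0.5, 1.4]
grip_width: 0.0563
```

```bash
python3 -c "
from h import *
go((.4225,-.37,.24,-41,8),(.49,-.07,.24,0,8),(.4742,.2283,.24,37.8,8))"
```

```text
t 2.95 pos [ 0.4233 -0.3699  0.0506] jaw -41.0 w 0.0563 F [0.2 0.5 1.4]
[-0.024, -0.0, 0.0, -0.0, 0.0, -0.0]
[-0.047, -0.0, 0.0, -0.0, 0.0, -0.0]
[-0.071, -0.0, 0.0, -0.0, 0.0, -0.0]
[-0.095, -0.0, 0.0, -0.0, 0.0, -0.001]
[-0.118, -0.0, 0.0, -0.0, 0.0, -0.001]
[-0.142, -0.0, 0.001, -0.0, 0.0, -0.001]
[-0.166, -0.0, 0.001, -0.0, 0.0, -0.001]
[-0.189, -0.0, 0.001, -0.0, 0.0, -0.001]
[-0.189, -0.019, -0.033, -0.09, 0.0, -0.001]
[-0.189, -0.037, -0.067, -0.179, 0.0, -0.001]
[-0.19, -0.055, -0.101, -0.269, 0.0, -0.001]
[-0.19, -0.073, -0.135, -0.358, 0.0, -0.001]
[-0.19, -0.092, -0.168, -0.448, 0.0, -0.001]
[-0.19, -0.11, -0.202, -0.537, 0.001, -0.001]
[-0.19, -0.128, -0.236, -0.627, 0.001, -0.001]
[-0.19, -0.146, -0.27, -0.716, 0.001, -0.001]
[-0.19, -0.172, -0.297, -0.798, 0.001, -0.001]
[-0.19, -0.198, -0.324, -0.881, 0.001, -0.001]
[-0.19, -0.224, -0.35, -0.963, 0.001, -0.001]
[-0.19, -0.25, -0.377, -1.046, 0.001, -0.001]
[-0.19, -0.276, -0.404, -1.128, 0.001, -0.001]
[-0.19, -0.302, -0.431, -1.211, 0.001, -0.001]
[-0.19, -0.328, -0.458, -1.293, 0.001, -0.001]
[-0.19, -0.354, -0.485, -1.376, 0.001, -0.001]
```

>>> move_arm([
  [-0.01, 0, 0, 0, 0, 0],
  [-0.03, 0, 0, 0, 0, 0],
  [-0.06, 0, 0, 0, 0, 0],
  [-0.09, 0, 0, 0, 0, 0],
  [-0.12, 0, 0, 0, 0, 0],
  [-0.15, 0, 0, 0, 0, 0],
  [-0.18, 0, 0, 0, 0, 0],
  [-0.19, 0, 0, 0, 0, 0],
])

```text
time_s: 3.95
tool_pos: [0.4237, -0.37, 0.2426]
orientation: [85.9, 89.8, -45.1]
ft_force: [-0.7, -0.1, -1.5]
grip_width: 0.0564
```

```bash
python3 -c "
from h import *
go((.49,-.07,.24,0,8),(.4742,.2283,.24,37.8,8))"
```

```text
t 3.95 pos [ 0.4237 -0.37    0.2426] jaw -41.0 w 0.0564 F [-0.7 -0.1 -1.5]
[0.0, -0.018, -0.034, -0.089, 0.0, -0.0]
[0.001, -0.037, -0.067, -0.179, 0.0, -0.001]
[0.001, -0.055, -0.101, -0.268, 0.001, -0.001]
[0.001, -0.073, -0.135, -0.358, 0.001, -0.002]
[0.001, -0.092, -0.169, -0.447, 0.001, -0.002]
[0.002, -0.11, -0.202, -0.537, 0.001, -0.003]
[0.002, -0.129, -0.236, -0.626, 0.001, -0.003]
[0.002, -0.147, -0.27, -0.716, 0.002, -0.003]
[0.002, -0.173, -0.297, -0.798, 0.002, -0.003]
[0.002, -0.199, -0.324, -0.881, 0.002, -0.003]
[0.002, -0.225, -0.35, -0.963, 0.002, -0.003]
[0.002, -0.251, -0.377, -1.046, 0.002, -0.003]
[0.001, -0.277, -0.404, -1.128, 0.002, -0.003]
[0.001, -0.303, -0.431, -1.211, 0.002, -0.003]
[0.001, -0.329, -0.458, -1.293, 0.003, -0.003]
[0.001, -0.355, -0.485, -1.376, 0.003, -0.003]
```

>>> move_arm([
  [0, -0.018, -0.034, -0.09, 0, 0],
  [0, -0.037, -0.067, -0.18, 0, 0],
  [0, -0.055, -0.101, -0.27, 0, 0],
  [0, -0.073, -0.135, -0.36, 0, 0],
  [0, -0.092, -0.169, -0.45, 0, 0],
  [0, -0.11, -0.202, -0.537, 0, 0],
  [0, -0.129, -0.236, -0.626, 0, 0],
  [0, -0.147, -0.27, -0.716, 0, -0.001],
])

```text
time_s: 4.95
tool_pos: [0.4898, -0.067, 0.2403]
orientation: [-15.5, 90.0, -105.2]
ft_force: [0.5, -0.1, -0.8]
grip_width: 0.0565
```

```bash
python3 -c "
from h import *
go((.4742,.2283,.24,37.8,8))"
```

```text
t 4.95 pos [ 0.4898 -0.067   0.2403] jaw 0.3 w 0.0565 F [ 0.5 -0.1 -0.8]
[0.0, -0.002, -0.037, -0.082, 0.0, 0.0]
[0.0, -0.003, -0.074, -0.163, 0.0, 0.0]
[0.0, -0.005, -0.111, -0.245, 0.0, 0.0]
[0.0, -0.007, -0.148, -0.327, 0.0, 0.0]
[0.0, -0.009, -0.185, -0.409, 0.0, 0.0]
[0.0, -0.01, -0.222, -0.49, 0.0, 0.0]
[0.0, -0.012, -0.258, -0.572, 0.0, 0.0]
[0.0, -0.014, -0.295, -0.654, 0.001, 0.0]
```

>>> move_arm([
  [0, -0.003, -0.05, -0.1, 0, 0],
  [0, -0.005, -0.1, -0.22, 0, 0],
  [0, -0.008, -0.15, -0.34, 0, 0],
  [0, -0.01, -0.2, -0.46, 0, 0],
  [0, -0.012, -0.25, -0.56, 0, 0],
  [0, -0.014, -0.285, -0.63, 0, 0],
  [0, -0.014, -0.295, -0.654, 0, 0],
  [0, -0.014, -0.295, -0.654, 0, 0],
])

```text
time_s: 5.95
tool_pos: [0.4751, 0.2262, 0.24]
orientation: [-105.0, 89.9, -157.5]
ft_force: [-0.4, -0.1, -2.3]
grip_width: 0.0561
```

```bash
python3 -c "
from h import *
im,d=snap('scene');b,_=snap('top')
A=cv2.resize(im[60:260,220:420],(400,400));B=cv2.resize(b[130:330,160:360],(400,400))
cv2.imwrite('pics/d.png',np.hstack([A,B])[:,:,::-1])
go((.4742,.2283,.107,37.8,6))"
```

```text
t 6.05 pos [0.4757 0.2244 0.24  ] jaw 37.4 w 0.0562 F [-0.3 -0.1 -1.9]
[0.022, 0.0, -0.001, -0.001, 0.0, 0.0]
[0.044, 0.0, -0.001, -0.002, 0.0, 0.0]
[0.066, 0.001, -0.002, -0.004, 0.0, 0.001]
[0.089, 0.001, -0.003, -0.005, 0.0, 0.001]
[0.111, 0.001, -0.003, -0.006, 0.0, 0.001]
[0.133, 0.001, -0.004, -0.007, 0.0, 0.001]
```

View pics/d.png

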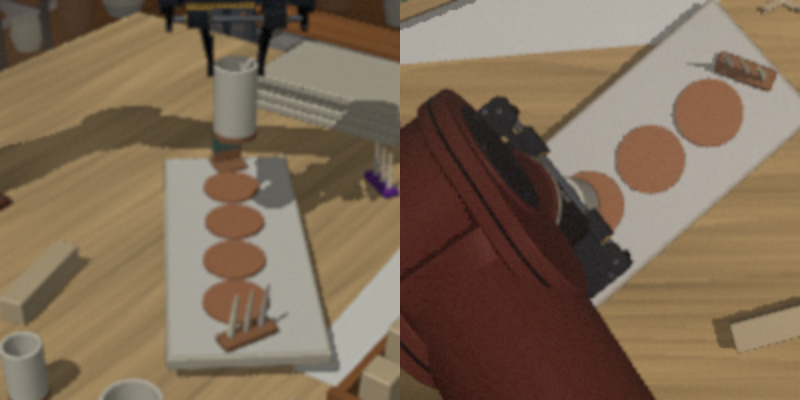

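Jar_2 hangs upright; lowering towards its cookie (third from the cones).

>>> move_arm([
  [0.02, 0, -0.003, 0, 0, 0],
  [0.045, 0.001, -0.004, 0, 0, 0],
  [0.07, 0.001, -0.004, 0, 0, 0],
  [0.095, 0.001, -0.004, 0, 0, 0],
  [0.115, 0.001, -0.004, 0, 0, 0],
  [0.125, 0.001, -0.004, 0, 0, 0],
  [0.13, 0.001, -0.004, 0, 0, 0],
  [0.132, 0.001, -0.004, 0, 0, 0],
])

```text
time_s: 7.05
tool_pos: [0.4742, 0.229, 0.1085]
orientation: [-12.8, 90.0, -65.4]
ft_force: [0.3, 0.2, -1.9]
grip_width: 0.0564
```

>>> move_arm([
  [0.001, 0, 0, 0, 0, 0],
  [0.002, 0, 0, 0, 0, 0],
  [0.003, 0, 0, 0, 0, 0],
  [0.004, 0, 0, 0, 0, 0],
  [0.004, 0, 0, 0, 0, 0],
])

```text
time_s: 7.68
tool_pos: [0.4737, 0.2292, 0.1041]
orientation: [-82.3, 90.0, -134.8]
ft_force: [0.1, 0.7, -1.3]
grip_width: 0.056
```

>>> move_arm([
  [0.001, 0, 0, 0, 0, 0],
  [0.001, 0, 0, 0, 0, 0],
  [0.002, 0, 0, 0, 0, 0],
  [0.002, 0, 0, 0, 0, 0],
  [0.002, 0, 0, 0, 0, 0],
])

```text
time_s: 8.3
tool_pos: [0.4738, 0.2292, 0.1021]
orientation: [-77.3, 90.0, -129.8]
ft_force: [0.1, -0.9, -0.9]
grip_width: 0.0563
```

>>> move_arm([
  [0.001, 0, 0, 0, 0, 0],
  [0.001, 0, 0, 0, 0, 0],
  [0.001, 0, 0, 0, 0, 0],
])

```text
time_s: 8.68
tool_pos: [0.4739, 0.2293, 0.1015]
orientation: [-40.2, 90.0, -92.8]
ft_force: [-2.3, -1.3, 5.0]
grip_width: 0.0565
```

>>> move_arm([
  [0, 0, 0, 0, 0, 0],
  [0, 0, 0, 0, 0, 0],
  [0, 0, 0, 0, 0, 0],
  [0, 0, 0, 0, 0, 0],
  [-0.02, 0, 0, 0, 0, 0],
  [-0.06, 0, 0, 0, 0, 0],
  [-0.11, 0, 0, 0, 0, 0],
  [-0.14, 0, 0, 0, 0, 0],
], claw=0.087)

```text
time_s: 9.68
tool_pos: [0.4743, 0.2301, 0.2451]
orientation: [65.8, 89.8, 13.3]
ft_force: [0.4, -0.4, -0.3]
grip_width: 0.0871
```

```bash
python3 -c "
from h import *
go((.4629,-.1725,.2,-20,9))"
```

```text
t 9.675 pos [0.4743 0.2301 0.2451] jaw 37.5 w 0.0871 F [ 0.4 -0.4 -0.3]
[0.005, -0.028, 0.035, 0.112, -0.0, -0.0]
[0.01, -0.057, 0.069, 0.223, -0.0, -0.001]
[0.015, -0.085, 0.104, 0.335, -0.0, -0.001]
[0.02, -0.113, 0.139, 0.446, -0.0, -0.001]
[0.025, -0.141, 0.174, 0.558, -0.0, -0.002]
[0.03, -0.17, 0.208, 0.669, -0.0, -0.002]
[0.035, -0.198, 0.243, 0.781, -0.0, -0.003]
[0.04, -0.226, 0.278, 0.892, -0.0, -0.003]
[0.045, -0.254, 0.312, 1.004, -0.0, -0.003]
```

>>> move_arm([
  [0, -0.03, 0.035, 0.12, 0, 0],
  [0.01, -0.07, 0.085, 0.28, 0, 0],
  [0.02, -0.113, 0.139, 0.446, 0, 0],
  [0.03, -0.155, 0.191, 0.61, 0, -0.001],
  [0.035, -0.198, 0.243, 0.781, 0, -0.002],
  [0.04, -0.235, 0.288, 0.93, 0, -0.002],
  [0.045, -0.254, 0.312, 1.004, 0, -0.003],
  [0.045, -0.254, 0.312, 1.004, 0, -0.003],
])

```text
time_s: 10.68
tool_pos: [0.4612, -0.1766, 0.1969]
orientation: [-52.0, 89.8, -162.4]
ft_force: [0.6, 1.1, -0.7]
grip_width: 0.0872
```

```bash
python3 -c "
from h import *
go((.4629,-.1725,.026,-20,2))
im,d=snap('top')
v,u=np.mgrid[:400,:640]; W=world('top',np.c_[u.ravel(),v.ravel()],d.ravel()).reshape(400,640,3)
m=(abs(W[...,2]-.153)<.006)&(np.hypot(W[...,0]-.474,W[...,1]-.229)<.05);P=W[m]
print(len(P),cv2.minEnclosingCircle(P[:,:2].astype(np.float32)),P[:,2].mean())"
```

```text
t 10.675 pos [ 0.4612 -0.1766  0.1969] jaw -20.4 w 0.0872 F [ 0.6  1.1 -0.7]
[0.085, 0.0, -0.002, -0.004, 0.001, 0.001]
[0.171, 0.001, -0.005, -0.008, 0.002, 0.003]
165 ((0.4749371409416199, 0.2289845496416092), 0.029234759509563446) 0.15312561175985975
```

Jar_2 stands within 1 mm of its cookie's centre, rim at 0.153. Now jar_3.

>>> move_arm([
  [0.03, 0, -0.003, 0, 0, 0],
  [0.06, 0, -0.003, 0, 0, 0],
  [0.09, 0, -0.003, 0, 0, 0],
  [0.115, 0, -0.003, 0, 0.001, 0.001],
  [0.115, 0, -0.003, 0, 0.001, 0.001],
])

```text
time_s: 11.35
tool_pos: [0.4621, -0.1683, 0.0809]
orientation: [-85.9, 89.8, 164.2]
ft_force: [-0.8, 0.7, 0.9]
grip_width: 0.0868
```

```bash
python3 -c "
from h import *
go((.4629,-.1725,.026,-20,2))"
```

```text
t 11.35 pos [ 0.4621 -0.1683  0.0809] jaw -19.9 w 0.0868 F [-0.8  0.7  0.9]
[0.027, 0.001, 0.002, 0.001, 0.0, 0.002]
[0.055, 0.002, 0.004, 0.002, 0.0, 0.004]
```

>>> move_arm([
  [0.015, 0.001, 0.002, 0, 0, 0.002],
  [0.03, 0.001, 0.003, 0, 0, 0.004],
  [0.045, 0.001, 0.003, 0, 0, 0.004],
  [0.054, 0.001, 0.003, 0, 0, 0.004],
  [0.054, 0.001, 0.003, 0, 0, 0.004],
  [0.054, 0.001, 0.003, 0, 0, 0.004],
])

```text
time_s: 12.1
tool_pos: [0.4628, -0.1734, 0.0276]
orientation: [72.4, 89.8, -37.7]
ft_force: [-0.2, -0.5, -0.5]
grip_width: 0.0867
```

>>> move_arm([
  [0, 0, 0, 0, 0, 0],
  [0, 0, 0, 0, 0, 0],
  [0, 0, 0, 0, 0, 0],
  [0, 0, 0, 0, 0, 0],
  [0, 0, 0, 0, 0, 0],
  [0, 0, 0, 0, 0, 0],
  [0, 0, 0, 0, 0, 0],
], claw=0.042, newtons=20)

```text
time_s: 12.98
tool_pos: [0.4624, -0.1734, 0.0273]
orientation: [64.5, 89.9, -45.5]
ft_force: [-1.1, -0.4, 1.2]
grip_width: 0.0495
```

>>> move_arm([
  [-0.01, 0, 0, 0, 0, 0],
  [-0.03, 0, 0, 0, 0, 0],
  [-0.06, 0, 0, 0, 0, 0],
  [-0.09, 0, 0, 0, 0, 0],
  [-0.12, 0, 0, 0, 0, 0],
  [-0.15, 0, 0, 0, 0, 0],
  [-0.175, 0, 0, 0, 0, 0],
  [-0.18, 0, 0, 0, 0, 0],
])

```text
time_s: 13.98
tool_pos: [0.463, -0.1732, 0.2092]
orientation: [77.3, 89.7, -32.8]
ft_force: [0.0, 0.2, -3.2]
grip_width: 0.0496
```

```bash
python3 -c "
from h import *
go((.5302,.1517,.2,37.8,10))"
```

```text
t 13.975 pos [ 0.463  -0.1732  0.2092] jaw -20.0 w 0.0496 F [ 0.   0.2 -3.2]
[0.001, -0.005, -0.033, -0.101, 0.0, -0.0]
[0.002, -0.01, -0.066, -0.202, 0.001, -0.001]
[0.003, -0.015, -0.098, -0.303, 0.001, -0.001]
[0.003, -0.019, -0.131, -0.404, 0.002, -0.002]
[0.004, -0.024, -0.164, -0.505, 0.002, -0.002]
[0.005, -0.029, -0.197, -0.606, 0.002, -0.003]
[0.006, -0.034, -0.23, -0.707, 0.003, -0.003]
[0.007, -0.039, -0.263, -0.808, 0.003, -0.003]
[0.008, -0.044, -0.295, -0.909, 0.003, -0.004]
[0.009, -0.048, -0.328, -1.01, 0.004, -0.004]
```

>>> move_arm([
  [0, -0.005, -0.033, -0.1, 0, 0],
  [0, -0.012, -0.08, -0.25, 0, 0],
  [0.003, -0.019, -0.131, -0.404, 0, 0],
  [0.004, -0.027, -0.18, -0.555, 0.001, -0.002],
  [0.005, -0.034, -0.23, -0.707, 0.002, -0.003],
  [0.007, -0.041, -0.28, -0.86, 0.003, -0.003],
  [0.009, -0.046, -0.315, -0.97, 0.004, -0.004],
  [0.009, -0.048, -0.328, -1.01, 0.004, -0.004],
])

```text
time_s: 14.98
tool_pos: [0.5282, 0.155, 0.1968]
orientation: [-158.5, 89.7, 149.8]
ft_force: [-0.3, -0.9, -1.5]
grip_width: 0.0494
```

>>> move_arm([
  [0, 0, 0, 0, 0, 0],
  [0, 0, 0, 0, 0, 0],
  [0.03, 0, 0, 0, 0, 0],
  [0.05, 0, 0, 0, 0, 0],
  [0.05, 0, 0, 0, 0, 0],
  [0.05, 0, 0, 0, 0, 0],
])

```text
time_s: 15.72
tool_pos: [0.5298, 0.1515, 0.1486]
orientation: [-169.7, 89.9, 138.0]
ft_force: [1.1, -0.6, 0.1]
grip_width: 0.0494
```

```bash
python3 -c "
from h import *
go((.5302,.1517,.08,37.8,2))"
```

```text
t 15.725 pos [0.5298 0.1515 0.1486] jaw 37.8 w 0.0494 F [ 1.1 -0.6  0.1]
[0.034, 0.0, 0.0, -0.0, -0.001, 0.0]
[0.069, 0.0, 0.0, -0.0, -0.002, 0.0]
```

>>> move_arm([
  [0.02, 0, 0, 0, 0, 0],
  [0.04, 0, 0, 0, 0, 0],
  [0.055, 0, 0, 0, 0, 0],
  [0.063, 0, 0, 0, 0, 0],
  [0.066, 0, 0, 0, 0, 0],
  [0.068, 0, 0, 0, 0, 0],
  [0.069, 0, 0, 0, 0, 0],
  [0.069, 0, 0, 0, 0, 0],
])

```text
time_s: 16.73
tool_pos: [0.5294, 0.1517, 0.0792]
orientation: [-164.8, 89.9, 143.0]
ft_force: [-0.3, -0.5, -1.4]
grip_width: 0.0497
```

>>> move_arm([
  [0.001, 0, 0, 0, 0, 0],
  [0.001, 0, 0, 0, 0, 0],
  [0.001, 0, 0, 0, 0, 0],
  [0.001, 0, 0, 0, 0, 0],
])

```text
time_s: 17.23
tool_pos: [0.5295, 0.1518, 0.0784]
orientation: [-165.3, 89.9, 142.5]
ft_force: [-1.8, -1.4, 5.4]
grip_width: 0.0495
```

Contact felt; release and rise, then on to jar_4.

>>> move_arm([
  [0, 0, 0, 0, 0, 0],
  [0, 0, 0, 0, 0, 0],
  [0, 0, 0, 0, 0, 0],
  [0, 0, 0, 0, 0, 0],
  [-0.02, 0, 0, 0, 0, 0],
  [-0.06, 0, 0, 0, 0, 0],
  [-0.11, 0, 0, 0, 0, 0],
  [-0.15, 0, 0, 0, 0, 0],
], claw=0.087)

```text
time_s: 18.23
tool_pos: [0.5299, 0.1519, 0.2315]
orientation: [145.8, 89.9, 93.6]
ft_force: [1.0, 0.0, 0.6]
grip_width: 0.0869
```

```bash
python3 -c "
from h import *
go((.5772,-.3747,.2,-10,12))"
```

```text
t 18.225 pos [0.5299 0.1519 0.2315] jaw 37.8 w 0.0869 F [1.  0.  0.6]
[0.003, -0.024, 0.037, 0.07, -0.0, -0.0]
[0.005, -0.048, 0.074, 0.139, -0.0, -0.0]
[0.008, -0.071, 0.111, 0.209, -0.001, -0.0]
[0.01, -0.095, 0.148, 0.278, -0.001, -0.0]
[0.013, -0.119, 0.185, 0.348, -0.001, -0.0]
[0.015, -0.143, 0.222, 0.417, -0.001, -0.0]
[0.018, -0.167, 0.26, 0.487, -0.001, -0.0]
[0.02, -0.191, 0.297, 0.557, -0.001, -0.0]
[0.023, -0.214, 0.334, 0.626, -0.002, -0.0]
[0.025, -0.238, 0.371, 0.696, -0.002, -0.0]
[0.028, -0.262, 0.408, 0.765, -0.002, -0.0]
[0.03, -0.286, 0.445, 0.835, -0.002, -0.0]
```

>>> move_arm([
  [0, -0.024, 0.037, 0.07, 0, 0],
  [0, -0.048, 0.074, 0.14, 0, 0],
  [0, -0.071, 0.111, 0.21, 0, 0],
  [0, -0.095, 0.148, 0.28, 0, 0],
  [0, -0.119, 0.185, 0.35, 0, 0],
  [0, -0.143, 0.222, 0.42, 0, 0],
  [0, -0.167, 0.26, 0.49, 0, 0],
  [0, -0.191, 0.297, 0.56, 0, 0],
])

```text
time_s: 19.23
tool_pos: [0.561, -0.203, 0.2276]
orientation: [-127.2, 89.9, 148.2]
ft_force: [1.0, -0.1, 0.7]
grip_width: 0.0871
```

```bash
python3 -c "
from h import *
go((.5772,-.3747,.2,-10,4))"
```

```text
t 19.225 pos [ 0.561  -0.203   0.2276] jaw 5.5 w 0.0871 F [ 1.  -0.1  0.7]
[0.007, -0.0, 0.043, 0.068, -0.0, 0.001]
[0.014, -0.0, 0.086, 0.135, -0.001, 0.001]
[0.021, -0.0, 0.129, 0.203, -0.001, 0.002]
[0.027, -0.0, 0.172, 0.27, -0.001, 0.002]
```

>>> move_arm([
  [0.007, 0, 0.045, 0.068, 0, 0],
  [0.014, 0, 0.09, 0.135, 0, 0],
  [0.021, 0, 0.135, 0.203, 0, 0],
  [0.027, 0, 0.165, 0.27, 0, 0.002],
  [0.06, 0, 0.172, 0.27, 0, 0.002],
  [0.09, 0, 0.172, 0.27, 0, 0.002],
  [0.1, 0, 0.172, 0.27, 0, 0.002],
  [0.1, 0, 0.172, 0.27, 0, 0.002],
])

```text
time_s: 20.23
tool_pos: [0.5776, -0.3716, 0.1269]
orientation: [-138.4, 89.9, 121.8]
ft_force: [0.2, -0.5, 0.4]
grip_width: 0.0869
```

```bash
python3 -c "
from h import *
go((.5772,-.3747,.026,-10,2))"
```

```text
t 20.225 pos [ 0.5776 -0.3716  0.1269] jaw -9.8 w 0.0869 F [ 0.2 -0.5  0.4]
[0.05, 0.0, 0.002, 0.002, -0.001, 0.001]
[0.101, 0.0, 0.003, 0.004, -0.002, 0.001]
```

>>> move_arm([
  [0.02, 0, 0.002, 0, 0, 0],
  [0.045, 0, 0.003, 0, 0, 0],
  [0.07, 0, 0.003, 0, 0, 0],
  [0.09, 0, 0.003, 0, 0, 0],
  [0.1, 0, 0.003, 0, 0, 0],
  [0.1, 0, 0.003, 0, 0, 0],
  [0.1, 0, 0.003, 0, 0, 0],
])

```text
time_s: 21.1
tool_pos: [0.5779, -0.3744, 0.028]
orientation: [143.5, 89.9, 43.8]
ft_force: [-0.5, -0.6, 0.6]
grip_width: 0.087
```

>>> move_arm([
  [0, 0, 0, 0, 0, 0],
  [0, 0, 0, 0, 0, 0],
  [0, 0, 0, 0, 0, 0],
  [0, 0, 0, 0, 0, 0],
  [0, 0, 0, 0, 0, 0],
  [0, 0, 0, 0, 0, 0],
  [0, 0, 0, 0, 0, 0],
  [0, 0, 0, 0, 0, 0],
], claw=0.034, newtons=20)

```text
time_s: 22.1
tool_pos: [0.5772, -0.3741, 0.027]
orientation: [-148.4, 89.9, 111.8]
ft_force: [0.4, -0.0, -1.3]
grip_width: 0.0342
```

>>> move_arm([
  [-0.01, 0, 0, 0, 0, 0],
  [-0.03, 0, 0, 0, 0, 0],
  [-0.06, 0, 0, 0, 0, 0],
  [-0.09, 0, 0, 0, 0, 0],
  [-0.12, 0, 0, 0, 0, 0],
  [-0.15, 0, 0, 0, 0, 0],
  [-0.175, 0, 0, 0, 0, 0],
  [-0.18, 0, 0, 0, 0, 0],
])

```text
time_s: 23.1
tool_pos: [0.5784, -0.3747, 0.2106]
orientation: [84.5, 89.8, -15.2]
ft_force: [0.5, 0.4, -0.8]
grip_width: 0.0342
```

```bash
python3 -c "
from h import *
go((.5871,.0785,.2,37.8,12))"
```

```text
t 23.1 pos [ 0.5784 -0.3747  0.2106] jaw -9.7 w 0.0342 F [ 0.5  0.4 -0.8]
[0.001, -0.006, -0.037, -0.069, 0.0, -0.0]
[0.002, -0.011, -0.075, -0.138, 0.0, -0.001]
[0.003, -0.017, -0.112, -0.207, 0.0, -0.001]
[0.003, -0.023, -0.149, -0.277, 0.001, -0.001]
[0.004, -0.028, -0.187, -0.346, 0.001, -0.001]
[0.005, -0.034, -0.224, -0.415, 0.001, -0.002]
[0.006, -0.04, -0.261, -0.484, 0.001, -0.002]
[0.007, -0.045, -0.299, -0.553, 0.001, -0.002]
[0.008, -0.051, -0.336, -0.622, 0.001, -0.002]
[0.008, -0.057, -0.373, -0.691, 0.002, -0.003]
[0.009, -0.062, -0.411, -0.761, 0.002, -0.003]
[0.01, -0.068, -0.448, -0.83, 0.002, -0.003]
```

The fingers reached 34 mm, less than the jar's 42 mm, so jar_4 may not be held. I'll look.

```bash
python3 -c "
from h import *
im,d=snap('scene');b,_=snap('top')
A=cv2.resize(im[150:400,90:340],(500,500));cv2.imwrite('pics/e.png',A[:,:,::-1])
b2=cv2.resize(b[90:290,400:600],(300,300))"
```

```text
(no output)
```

View pics/e.png

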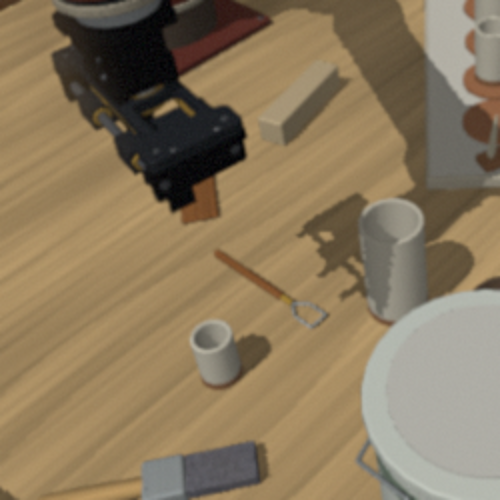

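```bash
python3 -c "
from h import *
print(proj('scene',[[.5772,-.3747,0],[.5772,-.3747,.06],[.5784,-.3747,.2106]]))
for n in('scene','top'):
    z=np.load(f'/tmp/{n}.npz');d=z['d'];v,u=np.mgrid[:400,:640]; W=world(n,np.c_[u.ravel(),v.ravel()],d.ravel()).reshape(400,640,3)
    m=(W[...,2]>.045)&(W[...,2]<.07)&(np.hypot(W[...,0]-.577,W[...,1]+.375)<.06)&(d>0)
    P=W[m];print(n,len(P),len(P) and (cv2.minEnclosingCircle(P[:,:2].astype(np.float32)),P[:,2].max()))
s=bot.read_state();print(s['tool_pos'],s['grip_width'],s['qpos'])"
```

```text
[[200.5278982  335.46152359]
 [194.83977394 316.86887246]
 [178.85885204 262.14183666]]
scene 287 (((0.579372227191925, -0.37597453594207764), 0.021366992965340614), np.float64(0.06281706009579006))
top 146 (((0.5763805508613586, -0.37600287795066833), 0.02213272452354431), np.float64(0.06714384702849062))
[ 0.57754077 -0.3744057   0.20791464] 0.033933641670026604 [ 44.94261249  24.83033744 -22.45310669  74.72898347   9.26713205
  82.20219889  13.37974189]
```

>>> move_arm([
  [0, 0, 0, 0, 0, 0],
  [0, 0, 0, 0, 0, 0],
  [0, 0, 0, 0, 0, 0],
  [0, 0, 0, 0, 0, 0],
  [0.03, 0, 0, 0, 0, 0],
  [0.06, 0, 0, 0, 0, 0],
  [0.08, 0, 0, 0, 0, 0],
  [0.08, 0, 0, 0, 0, 0],
], claw=0.087)

```text
time_s: 24.2
tool_pos: [0.5763, -0.3738, 0.1254]
orientation: [-124.4, 89.8, 135.8]
ft_force: [0.2, -0.3, 0.5]
grip_width: 0.087
```

```bash
python3 -c "
from h import *
go((.577,-.3752,.022,-10,2))"
```

```text
t 24.2 pos [ 0.5763 -0.3738  0.1254] jaw -9.7 w 0.087 F [ 0.2 -0.3  0.5]
[0.052, 0.001, 0.001, 0.002, -0.001, 0.002]
[0.103, 0.001, 0.001, 0.005, -0.002, 0.003]
```

>>> move_arm([
  [0.02, 0, 0.001, 0, 0, 0],
  [0.045, 0, 0.001, 0, 0, 0],
  [0.07, 0, 0.001, 0, 0, 0.002],
  [0.09, 0, 0.001, 0, 0, 0.002],
  [0.103, 0, 0.001, 0, 0, 0.002],
  [0.103, 0, 0.001, 0, 0, 0.002],
  [0.103, 0, 0.001, 0, 0, 0.002],
  [0.103, 0, 0.001, 0, 0, 0.002],
])

```text
time_s: 25.2
tool_pos: [0.5776, -0.3754, 0.025]
orientation: [104.7, 89.8, 4.9]
ft_force: [0.7, -0.7, -0.3]
grip_width: 0.0868
```

```bash
python3 -c "
from h import *
im,d=snap('scene')
A=cv2.resize(im[230:370,130:270],(560,560));cv2.imwrite('pics/f.png',A[:,:,::-1])
print(bot.read_state()['tool_pos'])"
```

```text
[ 0.57751512 -0.37533741  0.02486278]
```

View pics/f.png

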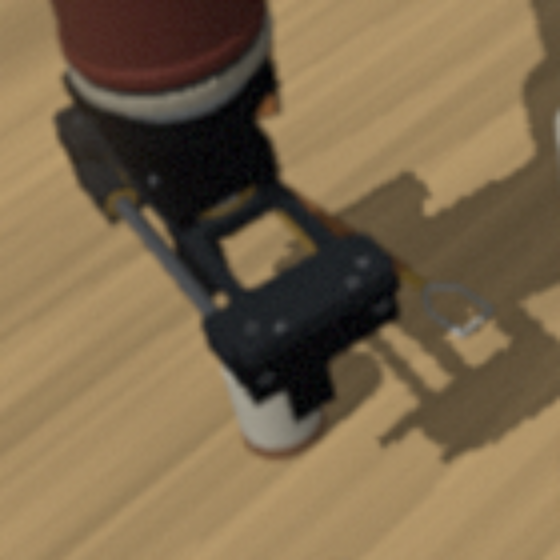

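>>> move_arm([
  [0, 0, 0, 0, 0, 0],
  [0, 0, 0, 0, 0, 0],
  [0, 0, 0, 0, 0, 0],
  [0, 0, 0, 0, 0, 0],
  [0, 0, 0, 0, 0, 0],
  [0, 0, 0, 0, 0, 0],
], claw=0.046, newtons=20)

```text
time_s: 26.0
tool_pos: [0.577, -0.3751, 0.0239]
orientation: [140.8, 89.9, 41.1]
ft_force: [0.7, -0.1, 0.5]
grip_width: 0.047
```

The near finger is in front of jar_4 and the jar is straddled. Closing in steps.

>>> move_arm([
  [0, 0, 0, 0, 0, 0],
  [0, 0, 0, 0, 0, 0],
  [0, 0, 0, 0, 0, 0],
  [0, 0, 0, 0, 0, 0],
], claw=0.038, newtons=20)

```text
time_s: 26.5
tool_pos: [0.577, -0.3751, 0.024]
orientation: [138.4, 89.9, 38.7]
ft_force: [0.1, -1.0, -0.9]
grip_width: 0.0377
```

>>> move_arm([
  [0, 0, 0, 0, 0, 0],
  [0, 0, 0, 0, 0, 0],
  [0, 0, 0, 0, 0, 0],
], claw=0.03)

```text
time_s: 26.88
tool_pos: [0.577, -0.375, 0.024]
orientation: [138.9, 89.9, 39.1]
ft_force: [-0.3, 0.3, 0.6]
grip_width: 0.0305
```

```bash
python3 -c "
from h import *
p=lambda X:((proj('scene',[X])-[130,230])*4).round(0)
print('before: near tip',p([.620,-.383,.025]),'now near tip',p([.592,-.3777,.025]),'tcp',p([.577,-.375,.025]))
im,d=snap('scene')
A=cv2.resize(im[230:370,130:270],(560,560));cv2.imwrite('pics/g.png',A[:,:,::-1])"
```

```text
before: near tip [[317. 447.]] now near tip [[287. 411.]] tcp [[272. 392.]]
```

View pics/g.png

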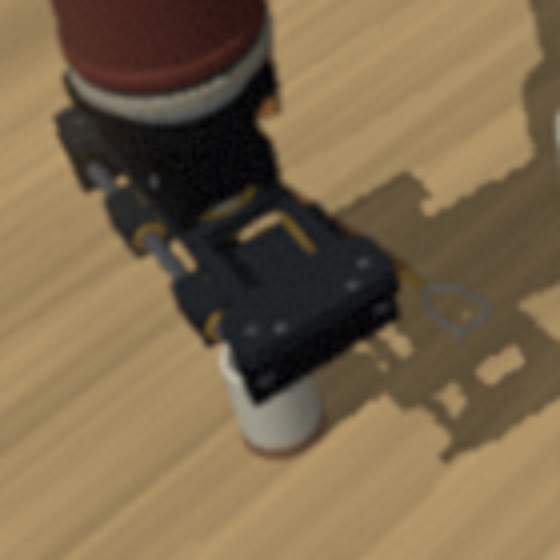

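The fingertip shows about 34 crop pixels (roughly 28 mm) higher than the reported TCP, so the fingers are closing above the 60 mm rim. I'll open and measure the tip with depth.

>>> move_arm([
  [0, 0, 0, 0, 0, 0],
  [0, 0, 0, 0, 0, 0],
  [0, 0, 0, 0, 0, 0],
  [0, 0, 0, 0, 0, 0],
  [0, 0, 0, 0, 0, 0],
], claw=0.087)

```text
time_s: 27.55
tool_pos: [0.577, -0.3751, 0.024]
orientation: [137.7, 89.9, 38.0]
ft_force: [-0.1, -0.4, 0.0]
grip_width: 0.0724
```

```bash
python3 -c "
from h import *
z0=np.load('/tmp/scene.npz');print('closed body lower edge',world('scene',[[210,322],[197,328]],[z0['d'][322,210],z0['d'][328,197]]).round(3))
im,d=snap('scene')
for y in range(312,338,2):
  print(y,[(tuple(world('scene',[[x,y]],[d[y,x]])[0].round(3).tolist()),int(im[y,x].sum())) for x in (204,208)])"
```

```text
closed body lower edge [[ 0.569 -0.341  0.004]
 [ 0.658 -0.418  0.136]]
312 [((0.67, -0.403, 0.174), 66), ((0.671, -0.397, 0.169), 61)]
314 [((0.669, -0.404, 0.168), 62), ((0.668, -0.397, 0.161), 15)]
316 [((0.667, -0.404, 0.162), 52), ((0.668, -0.397, 0.156), 47)]
318 [((0.661, -0.401, 0.149), 42), ((0.662, -0.395, 0.143), 24)]
320 [((0.661, -0.403, 0.145), 29), ((0.662, -0.396, 0.139), 26)]
322 [((0.661, -0.404, 0.14), 43), ((0.662, -0.397, 0.135), 33)]
324 [((0.661, -0.405, 0.136), 26), ((0.623, -0.377, 0.077), 31)]
326 [((0.621, -0.385, 0.077), 42), ((0.623, -0.378, 0.072), 2)]
328 [((0.62, -0.385, 0.071), 14), ((0.622, -0.378, 0.066), 69)]
330 [((0.622, -0.388, 0.069), 30), ((0.596, -0.365, 0.024), 242)]
332 [((0.599, -0.376, 0.032), 248), ((0.597, -0.367, 0.02), 273)]
334 [((0.599, -0.378, 0.027), 325), ((0.597, -0.368, 0.016), 275)]
336 [((0.599, -0.379, 0.021), 338), ((0.599, -0.37, 0.012), 269)]
```

Depth confirms it: the fingertip is at z≈0.066 and the body edge at 0.135, while TCP reports 0.024, so the tool really sits about 41 mm higher than stated. Jars 2 and 3 were held near their rims. I'll go 36 mm lower for jar_4, watching the force.

>>> move_arm([
  [0, 0, 0, 0, 0, 0],
  [0.006, 0, 0, 0, 0, 0],
  [0.012, 0, 0, 0, 0, 0],
  [0.018, 0, 0, 0, 0, 0],
  [0.018, 0, 0, 0, 0, 0],
], claw=0.087)

```text
time_s: 28.22
tool_pos: [0.5765, -0.3748, 0.0051]
orientation: [-179.0, 89.9, 81.2]
ft_force: [0.7, -1.5, 0.2]
grip_width: 0.0868
```

>>> move_arm([
  [0.006, 0, 0, 0, 0, 0],
  [0.012, 0, 0, 0, 0, 0],
  [0.018, 0, 0, 0, 0, 0],
  [0.018, 0, 0, 0, 0, 0],
  [0.018, 0, 0, 0, 0, 0],
])

```text
time_s: 28.85
tool_pos: [0.5772, -0.375, -0.012]
orientation: [135.5, 89.9, 35.8]
ft_force: [-0.6, -0.6, -0.5]
grip_width: 0.0871
```

```bash
python3 -c "
from h import *
im,d=snap('scene')
for y in range(326,350,2):
  print(y,[(tuple(world('scene',[[x,y]],[d[y,x]])[0].round(3).tolist()),int(im[y,x].sum())) for x in (206,210)])
go()"
```

```text
326 [((0.667, -0.406, 0.136), 84), ((0.67, -0.4, 0.132), 59)]
328 [((0.668, -0.407, 0.133), 61), ((0.667, -0.399, 0.124), 45)]
330 [((0.666, -0.407, 0.126), 56), ((0.661, -0.397, 0.112), 26)]
332 [((0.666, -0.408, 0.122), 18), ((0.661, -0.398, 0.107), 42)]
334 [((0.659, -0.406, 0.108), 30), ((0.661, -0.399, 0.102), 37)]
336 [((0.66, -0.407, 0.104), 20), ((0.661, -0.4, 0.097), 38)]
338 [((0.66, -0.408, 0.099), 20), ((0.629, -0.384, 0.046), 43)]
340 [((0.629, -0.393, 0.05), 25), ((0.629, -0.385, 0.041), 24)]
342 [((0.629, -0.394, 0.045), 88), ((0.628, -0.386, 0.035), 1)]
344 [((0.626, -0.394, 0.036), 224), ((0.628, -0.387, 0.029), 168)]
346 [((0.605, -0.384, -0.001), 373), ((0.613, -0.38, 0.002), 383)]
348 [((0.611, -0.388, 0.002), 429), ((0.615, -0.382, -0.002), 422)]
t 28.9 pos [ 0.5772 -0.3751 -0.0118] jaw -9.7 w 0.0873 F [-0.9 -1.1  0.6]
```

Tip is now at 0.029 with no contact, as predicted. Grip jar_4.

>>> move_arm([
  [0, 0, 0, 0, 0, 0],
  [0, 0, 0, 0, 0, 0],
  [0, 0, 0, 0, 0, 0],
  [0, 0, 0, 0, 0, 0],
  [0, 0, 0, 0, 0, 0],
  [0, 0, 0, 0, 0, 0],
  [0, 0, 0, 0, 0, 0],
  [0, 0, 0, 0, 0, 0],
], claw=0.034, newtons=20)

```text
time_s: 29.9
tool_pos: [0.5771, -0.3751, -0.012]
orientation: [135.7, 89.9, 36.0]
ft_force: [-0.1, 0.2, 0.3]
grip_width: 0.0418
```

>>> move_arm([
  [-0.01, 0, 0, 0, 0, 0],
  [-0.03, 0, 0, 0, 0, 0],
  [-0.06, 0, 0, 0, 0, 0],
  [-0.09, 0, 0, 0, 0, 0],
  [-0.12, 0, 0, 0, 0, 0],
  [-0.15, 0, 0, 0, 0, 0],
  [-0.175, 0, 0, 0, 0, 0],
  [-0.18, 0, 0, 0, 0, 0],
])

```text
time_s: 30.9
tool_pos: [0.578, -0.3757, 0.1715]
orientation: [85.9, 89.7, -13.9]
ft_force: [0.2, 0.3, -0.2]
grip_width: 0.0419
```

```bash
python3 -c "
from h import *
go((.5871,.0785,.17,37.8,12))
im,d=snap('top')
v,u=np.mgrid[:400,:640]; W=world('top',np.c_[u.ravel(),v.ravel()],d.ravel()).reshape(400,640,3)
for h,c in((.153,(.474,.229)),(.131,(.5302,.1517))):
  m=(abs(W[...,2]-h)<.006)&(np.hypot(W[...,0]-c[0],W[...,1]-c[1])<.045);P=W[m]
  print(len(P),cv2.minEnclosingCircle(P[:,:2].astype(np.float32)),P[:,2].mean())"
```

```text
t 30.9 pos [ 0.578  -0.3757  0.1715] jaw -9.7 w 0.0419 F [ 0.2  0.3 -0.2]
[0.0, -0.006, -0.037, -0.069, 0.0, -0.0]
[0.0, -0.011, -0.075, -0.138, 0.0, -0.001]
[0.0, -0.017, -0.112, -0.207, 0.001, -0.001]
[0.0, -0.023, -0.15, -0.277, 0.001, -0.002]
[0.0, -0.028, -0.187, -0.346, 0.001, -0.002]
[0.0, -0.034, -0.225, -0.415, 0.001, -0.002]
[0.001, -0.04, -0.262, -0.484, 0.002, -0.003]
[0.001, -0.045, -0.299, -0.553, 0.002, -0.003]
[0.001, -0.051, -0.337, -0.622, 0.002, -0.004]
[0.001, -0.057, -0.374, -0.691, 0.002, -0.004]
[0.001, -0.062, -0.412, -0.761, 0.002, -0.005]
[0.001, -0.068, -0.449, -0.83, 0.003, -0.005]
164 ((0.47469237446784973, 0.22895081341266632), 0.029300251975655556) 0.15313840734065565
128 ((0.5268085598945618, 0.15261323750019073), 0.02493487298488617) 0.13122491811710213
```

>>> move_arm([
  [0, -0.006, -0.037, -0.07, 0, 0],
  [0, -0.011, -0.075, -0.14, 0, 0],
  [0, -0.017, -0.112, -0.21, 0, 0],
  [0, -0.023, -0.15, -0.28, 0, 0],
  [0, -0.028, -0.187, -0.35, 0, 0],
  [0, -0.034, -0.225, -0.415, 0, -0.001],
  [0, -0.04, -0.262, -0.484, 0, -0.003],
  [0, -0.045, -0.299, -0.553, 0.002, -0.003],
])

```text
time_s: 31.95
tool_pos: [0.5831, -0.0703, 0.1684]
orientation: [-171.0, 89.8, 121.2]
ft_force: [0.0, -0.4, -0.9]
grip_width: 0.0421
```

```bash
python3 -c "
from h import *
go((.5871,.0785,.17,37.8,4))"
```

```text
t 31.95 pos [ 0.5831 -0.0703  0.1684] jaw 22.2 w 0.0421 F [ 0.  -0.4 -0.9]
[-0.0, 0.015, -0.034, -0.068, -0.001, 0.0]
[-0.001, 0.03, -0.068, -0.136, -0.002, 0.0]
[-0.001, 0.045, -0.102, -0.204, -0.002, 0.0]
[-0.001, 0.06, -0.136, -0.272, -0.003, 0.0]
```

>>> move_arm([
  [0, 0.015, -0.034, -0.068, 0, 0],
  [0, 0.03, -0.068, -0.136, 0, 0],
  [0, 0.045, -0.102, -0.204, -0.002, 0],
  [0, 0.055, -0.125, -0.25, -0.003, 0],
  [0, 0.06, -0.136, -0.272, -0.003, 0],
  [0, 0.06, -0.136, -0.272, -0.003, 0],
  [0.02, 0.06, -0.136, -0.272, -0.003, 0],
  [0.02, 0.06, -0.136, -0.272, -0.003, 0],
])

```text
time_s: 32.95
tool_pos: [0.5866, 0.0738, 0.1462]
orientation: [-116.9, 89.8, -169.5]
ft_force: [0.7, 0.3, -0.5]
grip_width: 0.042
```

```bash
python3 -c "
from h import *
go((.5871,.0785,.042,37.8,1))"
```

```text
t 32.95 pos [0.5866 0.0738 0.1462] jaw 37.4 w 0.042 F [ 0.7  0.3 -0.5]
[0.104, 0.004, -0.003, -0.007, -0.002, 0.004]
```

>>> move_arm([
  [0, 0.004, -0.003, 0, 0, 0.003],
  [0.03, 0.004, -0.003, 0, 0, 0.003],
  [0.06, 0.004, -0.003, 0, 0, 0.003],
  [0.08, 0.004, -0.003, 0, 0, 0.003],
  [0.095, 0.004, -0.003, 0, 0, 0.003],
  [0.1, 0.004, -0.003, 0, 0, 0.003],
  [0.103, 0.004, -0.003, 0, 0, 0.003],
  [0.103, 0.004, -0.003, 0, 0, 0.003],
])

```text
time_s: 33.95
tool_pos: [0.5895, 0.0806, 0.0462]
orientation: [88.0, 89.8, 35.5]
ft_force: [-0.6, 0.0, -1.2]
grip_width: 0.0418
```

>>> move_arm([
  [0.001, 0, 0, 0, 0, 0],
  [0.002, 0, 0, 0, 0, 0],
  [0.002, 0, 0, 0, 0, 0],
  [0.002, 0, 0, 0, 0, 0],
])

```text
time_s: 34.45
tool_pos: [0.5892, 0.0805, 0.0437]
orientation: [95.5, 89.8, 43.0]
ft_force: [0.7, -0.4, -1.4]
grip_width: 0.0416
```

>>> move_arm([
  [0.001, -0.003, 0, 0, 0, 0],
  [0.002, -0.003, 0, 0, 0, 0],
  [0.003, -0.003, 0, 0, 0, 0],
  [0.003, -0.003, 0, 0, 0, 0],
  [0.003, -0.003, 0, 0, 0, 0],
])

```text
time_s: 35.08
tool_pos: [0.5868, 0.0788, 0.0407]
orientation: [97.1, 89.8, 44.6]
ft_force: [0.6, 0.2, 0.1]
grip_width: 0.0423
```

>>> move_arm([
  [0.001, 0, 0, 0, 0, 0],
  [0.001, 0, 0, 0, 0, 0],
  [0.001, 0, 0, 0, 0, 0],
])

```text
time_s: 35.45
tool_pos: [0.5868, 0.0788, 0.0397]
orientation: [96.9, 89.8, 44.4]
ft_force: [-0.3, 0.1, -0.6]
grip_width: 0.0417
```

>>> move_arm([
  [0.001, 0, 0, 0, 0, 0],
  [0.001, 0, 0, 0, 0, 0],
  [0.001, 0, 0, 0, 0, 0],
])

```text
time_s: 35.83
tool_pos: [0.587, 0.0787, 0.0389]
orientation: [91.8, 89.8, 39.3]
ft_force: [-0.4, 0.1, 2.3]
grip_width: 0.0418
```

Contact. Release, rise, go to jar_1.

>>> move_arm([
  [0, 0, 0, 0, 0, 0],
  [0, 0, 0, 0, 0, 0],
  [0, 0, 0, 0, 0, 0],
  [0, 0, 0, 0, 0, 0],
  [0, 0, 0, 0, 0, 0],
  [-0.02, 0, 0, 0, 0, 0],
  [-0.06, 0, 0, 0, 0, 0],
  [-0.11, 0, 0, 0, 0, 0],
], claw=0.087)

```text
time_s: 36.83
tool_pos: [0.5861, 0.0785, 0.1507]
orientation: [108.2, 89.8, 55.7]
ft_force: [0.4, -0.6, 0.6]
grip_width: 0.0866
```

```bash
python3 -c "
from h import *
go((.657,-.1946,.17,-15,8))"
```

```text
t 36.825 pos [0.5861 0.0785 0.1507] jaw 37.5 w 0.0866 F [ 0.4 -0.6  0.6]
[-0.002, -0.014, 0.032, 0.115, -0.0, -0.0]
[-0.005, -0.028, 0.065, 0.229, -0.0, -0.0]
[-0.007, -0.041, 0.097, 0.344, -0.001, -0.001]
[-0.01, -0.055, 0.13, 0.459, -0.001, -0.001]
[-0.012, -0.069, 0.162, 0.573, -0.001, -0.001]
[-0.015, -0.083, 0.195, 0.688, -0.001, -0.001]
[-0.017, -0.096, 0.227, 0.802, -0.002, -0.002]
[-0.02, -0.11, 0.26, 0.917, -0.002, -0.002]
```

>>> move_arm([
  [-0.01, -0.014, 0.032, 0.115, 0, 0],
  [-0.02, -0.028, 0.065, 0.23, 0, 0],
  [-0.02, -0.041, 0.097, 0.344, 0, 0],
  [-0.02, -0.055, 0.13, 0.459, 0, 0],
  [-0.02, -0.069, 0.162, 0.573, 0, 0],
  [-0.02, -0.083, 0.195, 0.688, 0, 0],
  [-0.02, -0.1, 0.235, 0.83, -0.002, -0.002],
  [-0.02, -0.11, 0.26, 0.917, -0.002, -0.002],
])

```text
time_s: 37.83
tool_pos: [0.658, -0.1973, 0.1698]
orientation: [76.2, 89.9, -29.1]
ft_force: [1.0, 0.8, -0.2]
grip_width: 0.0872
```

>>> move_arm([
  [0, 0, 0, 0, 0, 0],
  [0, 0, 0, 0, 0, 0],
  [0, 0, 0, 0, 0, 0],
])

```text
time_s: 38.2
tool_pos: [0.6578, -0.1931, 0.169]
orientation: [114.2, 89.9, 9.4]
ft_force: [-0.1, -0.1, -0.9]
grip_width: 0.0872
```

```bash
python3 -c "
from h import *
go((.657,-.1946,.034,-15,1))
im,d=snap('top');v,u=np.mgrid[:400,:640]; W=world('top',np.c_[u.ravel(),v.ravel()],d.ravel()).reshape(400,640,3)
for h,c in((.153,(.474,.229)),(.131,(.5302,.1517)),(.111,(.587,.0785))):
  m=(abs(W[...,2]-h)<.006)&(np.hypot(W[...,0]-c[0],W[...,1]-c[1])<.033);P=W[m]
  print(len(P),cv2.minEnclosingCircle(P[:,:2].astype(np.float32)),P[:,2].mean())"
```

```text
t 38.2 pos [ 0.6578 -0.1931  0.169 ] jaw -14.9 w 0.0872 F [-0.1 -0.1 -0.9]
[0.135, -0.001, 0.002, 0.002, -0.001, -0.001]
163 ((0.4746955633163452, 0.2290821522474289), 0.029254848137497902) 0.15341973574544374
128 ((0.5267320871353149, 0.15260452032089233), 0.024943210184574127) 0.13140198677912315
97 ((0.5857672691345215, 0.0786273255944252), 0.020859576761722565) 0.11201473386503549
```

Jars 2, 3 and 4 are each within about 4 mm of centre. Descending on jar_1.

>>> move_arm([
  [0.02, 0, 0.001, 0, 0, 0],
  [0.045, 0, 0.001, 0, 0, 0],
  [0.07, 0, 0.001, 0, 0, 0],
  [0.095, 0, 0.001, 0, 0, 0],
  [0.115, 0, 0.001, 0, 0, 0],
  [0.13, 0, 0.001, 0, 0, 0],
  [0.135, 0, 0.001, 0, 0, 0],
  [0.135, 0, 0.001, 0, 0, 0],
])

```text
time_s: 39.25
tool_pos: [0.6576, -0.1958, 0.0334]
orientation: [84.7, 90.0, -20.3]
ft_force: [-0.6, -0.5, 1.2]
grip_width: 0.087
```

>>> move_arm([
  [0, 0, 0, 0, 0, 0],
  [0, 0, 0, 0, 0, 0],
  [0, 0, 0, 0, 0, 0],
  [0, 0, 0, 0, 0, 0],
  [0, 0, 0, 0, 0, 0],
  [0, 0, 0, 0, 0, 0],
], claw=0.058, newtons=25)

```text
time_s: 40.0
tool_pos: [0.6579, -0.1958, 0.0338]
orientation: [83.0, 89.9, -22.0]
ft_force: [-0.4, -0.8, 5.4]
grip_width: 0.0668
```

>>> move_arm([
  [-0.01, 0, 0, 0, 0, 0],
  [-0.03, 0, 0, 0, 0, 0],
  [-0.06, 0, 0, 0, 0, 0],
  [-0.09, 0, 0, 0, 0, 0],
  [-0.12, 0, 0, 0, 0, 0],
  [-0.15, 0, 0, 0, 0, 0],
  [-0.175, 0, 0, 0, 0, 0],
  [-0.18, 0, 0, 0, 0, 0],
])

```text
time_s: 41.0
tool_pos: [0.6583, -0.1957, 0.2163]
orientation: [89.3, 89.8, -15.7]
ft_force: [0.0, -0.2, -2.7]
grip_width: 0.0663
```

```bash
python3 -c "
from h import *
go((.5,.06,.215,15,8))"
```

```text
t 41.0 pos [ 0.6583 -0.1957  0.2163] jaw -15.0 w 0.0663 F [ 0.  -0.2 -2.7]
[0.0, -0.027, -0.026, -0.065, 0.0, -0.001]
[0.0, -0.055, -0.051, -0.131, 0.0, -0.001]
[0.0, -0.082, -0.077, -0.196, 0.0, -0.002]
[0.0, -0.11, -0.103, -0.262, 0.001, -0.002]
[0.0, -0.137, -0.129, -0.327, 0.001, -0.003]
[0.0, -0.164, -0.154, -0.393, 0.001, -0.003]
[0.0, -0.192, -0.18, -0.458, 0.001, -0.004]
[0.0, -0.219, -0.206, -0.524, 0.001, -0.004]
```

>>> move_arm([
  [0, -0.027, -0.026, -0.065, 0, 0],
  [0, -0.055, -0.051, -0.131, 0, 0],
  [0, -0.082, -0.077, -0.196, 0, 0],
  [0, -0.11, -0.103, -0.262, 0, 0],
  [0, -0.137, -0.129, -0.327, 0, -0.001],
  [0, -0.164, -0.154, -0.393, 0, -0.002],
  [0, -0.192, -0.18, -0.458, 0, -0.003],
  [0, -0.219, -0.206, -0.524, 0, -0.004],
])

```text
time_s: 42.0
tool_pos: [0.4979, 0.0612, 0.2127]
orientation: [-98.3, 89.8, -173.2]
ft_force: [0.1, 0.7, -2.9]
grip_width: 0.0667
```

```bash
python3 -c "
from h import *
go((.413,.303,.215,37.8,7))"
```

```text
t 42.0 pos [0.4979 0.0612 0.2127] jaw 15.2 w 0.0667 F [ 0.1  0.7 -2.9]
[-0.0, -0.003, -0.037, -0.056, -0.0, 0.001]
[-0.001, -0.005, -0.073, -0.113, -0.0, 0.001]
[-0.001, -0.008, -0.11, -0.169, -0.001, 0.002]
[-0.001, -0.011, -0.146, -0.226, -0.001, 0.002]
[-0.001, -0.013, -0.183, -0.282, -0.001, 0.003]
[-0.002, -0.016, -0.219, -0.339, -0.001, 0.003]
[-0.002, -0.019, -0.256, -0.395, -0.001, 0.004]
```

>>> move_arm([
  [0, -0.003, -0.037, -0.056, 0, 0],
  [0, -0.005, -0.073, -0.113, 0, 0],
  [0, -0.008, -0.11, -0.169, 0, 0.002],
  [0, -0.011, -0.146, -0.226, 0, 0.002],
  [0, -0.013, -0.183, -0.282, 0, 0.003],
  [-0.002, -0.016, -0.22, -0.339, 0, 0.003],
  [-0.002, -0.018, -0.246, -0.38, 0, 0.004],
  [-0.002, -0.019, -0.256, -0.395, 0, 0.004],
])

```text
time_s: 43.0
tool_pos: [0.4137, 0.3042, 0.2153]
orientation: [147.4, 89.9, 95.2]
ft_force: [0.6, 0.9, -3.2]
grip_width: 0.0667
```

>>> move_arm([
  [0, 0, 0, 0, 0, 0],
  [0, 0, 0, 0, 0, 0],
  [0.02, 0, 0, 0, 0, 0],
  [0.03, 0, 0, 0, 0, 0],
  [0.03, 0, 0, 0, 0, 0],
  [0.03, 0, 0, 0, 0, 0],
])

```text
time_s: 43.75
tool_pos: [0.4149, 0.3024, 0.1859]
orientation: [122.5, 89.9, 70.2]
ft_force: [0.6, -0.1, -2.4]
grip_width: 0.0666
```

```bash
python3 -c "
from h import *
go((.413,.303,.087,37.8,1))"
```

```text
t 43.75 pos [0.4149 0.3024 0.1859] jaw 37.6 w 0.0666 F [ 0.6 -0.1 -2.4]
[0.099, -0.001, -0.002, -0.003, -0.001, -0.002]
```

>>> move_arm([
  [0.02, -0.001, -0.002, 0, 0, -0.002],
  [0.045, -0.001, -0.002, 0, 0, -0.002],
  [0.068, -0.001, -0.002, 0, 0, -0.002],
  [0.082, -0.001, -0.002, 0, 0, -0.002],
  [0.092, -0.001, -0.002, 0, 0, -0.002],
  [0.097, -0.001, -0.002, 0, 0, -0.002],
  [0.098, -0.001, -0.002, 0, 0, -0.002],
  [0.098, -0.001, -0.002, 0, 0, -0.002],
])

```text
time_s: 44.75
tool_pos: [0.4129, 0.3037, 0.0878]
orientation: [-167.8, 89.9, 139.8]
ft_force: [-0.0, -0.1, -3.2]
grip_width: 0.0664
```

>>> move_arm([
  [0.001, 0, 0, 0, 0, 0],
  [0.001, 0, 0, 0, 0, 0],
  [0.002, 0, 0, 0, 0, 0],
  [0.002, 0, 0, 0, 0, 0],
])

```text
time_s: 45.25
tool_pos: [0.4125, 0.3035, 0.0853]
orientation: [-135.7, 89.9, 171.9]
ft_force: [-0.4, -0.5, -3.7]
grip_width: 0.0667
```

>>> move_arm([
  [0.001, 0, 0, 0, 0, 0],
  [0.001, 0, 0, 0, 0, 0],
  [0.001, 0, 0, 0, 0, 0],
])

```text
time_s: 45.62
tool_pos: [0.4126, 0.3036, 0.0848]
orientation: [-138.5, 89.9, 169.1]
ft_force: [-1.8, -2.4, 5.4]
grip_width: 0.0665
```

>>> move_arm([
  [0, 0, 0, 0, 0, 0],
  [0, 0, 0, 0, 0, 0],
  [0, 0, 0, 0, 0, 0],
  [0, 0, 0, 0, 0, 0],
  [-0.02, 0, 0, 0, 0, 0],
  [-0.06, 0, 0, 0, 0, 0],
  [-0.11, 0, 0, 0, 0, 0],
  [-0.16, 0, 0, 0, 0, 0],
], claw=0.087)

```text
time_s: 46.62
tool_pos: [0.4125, 0.3037, 0.2474]
orientation: [159.8, 90.0, 107.5]
ft_force: [1.1, 0.1, 0.1]
grip_width: 0.0868
```

```bash
python3 -c "
from h import *
go((.46,0,.26,0,8))"
```

```text
t 46.625 pos [0.4125 0.3037 0.2474] jaw 37.7 w 0.0868 F [1.1 0.1 0.1]
[-0.002, -0.019, 0.034, 0.082, -0.0, -0.0]
[-0.003, -0.037, 0.067, 0.164, -0.0, -0.0]
[-0.005, -0.056, 0.101, 0.247, -0.0, -0.0]
[-0.006, -0.074, 0.135, 0.329, -0.0, -0.0]
[-0.008, -0.093, 0.168, 0.411, -0.001, -0.0]
[-0.01, -0.111, 0.202, 0.493, -0.001, -0.0]
[-0.011, -0.13, 0.236, 0.575, -0.001, -0.0]
[-0.013, -0.148, 0.269, 0.658, -0.001, -0.0]
```

>>> move_arm([
  [-0.01, -0.019, 0.034, 0.082, 0, 0],
  [-0.01, -0.037, 0.067, 0.164, 0, 0],
  [-0.01, -0.056, 0.101, 0.247, 0, 0],
  [-0.01, -0.074, 0.135, 0.329, 0, 0],
  [-0.01, -0.093, 0.168, 0.411, 0, 0],
  [-0.01, -0.111, 0.202, 0.493, 0, 0],
  [-0.01, -0.13, 0.236, 0.575, 0, 0],
  [-0.01, -0.148, 0.269, 0.658, 0, 0],
])

```text
time_s: 47.62
tool_pos: [0.4601, -0.0008, 0.2558]
orientation: [108.4, 90.0, 18.2]
ft_force: [-0.5, -0.7, 0.4]
grip_width: 0.0867
```

```bash
python3 -c "
from h import *
a,_=snap('scene')
im,d=snap('top');v,u=np.mgrid[:400,:640]; W=world('top',np.c_[u.ravel(),v.ravel()],d.ravel()).reshape(400,640,3)
for h,c in((.176,(.413,.303)),(.153,(.474,.229)),(.131,(.5302,.1517)),(.111,(.587,.0785))):
  m=(abs(W[...,2]-h)<.006)&(np.hypot(W[...,0]-c[0],W[...,1]-c[1])<(.05 if h>.12 else .033));P=W[m]
  print(c,len(P),cv2.minEnclosingCircle(P[:,:2].astype(np.float32)),P[:,2].mean())
A=cv2.resize(a[90:260,260:430],(400,400));B=cv2.resize(im[130:330,160:360],(400,400))
cv2.imwrite('pics/z.png',np.hstack([A,B])[:,:,::-1])"
```

```text
(0.413, 0.303) 216 ((0.41158878803253174, 0.3034999370574951), 0.033578161150217056) 0.1758130398183731
(0.474, 0.229) 167 ((0.4749160408973694, 0.22892294824123383), 0.029326913878321648) 0.15314320643171506
(0.5302, 0.1517) 128 ((0.526728093624115, 0.15249498188495636), 0.024844709783792496) 0.13132763110068763
(0.587, 0.0785) 99 ((0.5859636664390564, 0.07872164994478226), 0.020830247551202774) 0.11142680222135286
```

View pics/z.png

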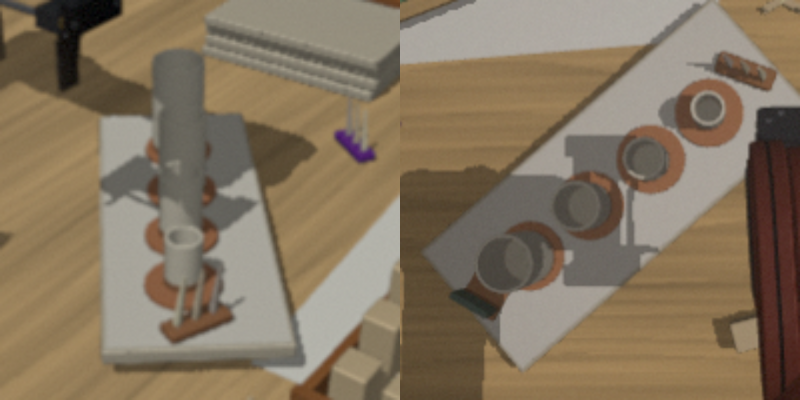

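All four jars stand graded on their cookies. The cone pack (crop 745,68) and the tile (crop 475,303) are in place, and the arm is clear.

```bash
python3 -c "
from h import *
print(job.finish_job())"
```

```text
the job is handed in; nothing more can be done
None
```

All four jars are on their cookies, graded smallest to largest from the cone pack (jar_4, jar_3, jar_2, jar_1), and I handed the job in at about 48 s of the 128 s allowed.

**Last checks:** the top depth image puts the jars about 1.5 mm (jar_1), 1 mm (jar_2), 3.6 mm (jar_3) and 1 mm (jar_4) from their cookie centres, against the 12 mm limit. Rim heights are as expected for jars standing upright on the cookies. By eye, the cone pack and test tile look unmoved; I did not measure them. The arm was clear of everything.

**What disagreed:** the camera depth showed the fingertips about 41 mm higher than the reported TCP.
- **jar_4:** the first two closes shut just above its rim without moving it, and it was picked up after going lower.
- **jar_2 and jar_3:** they had already been gripped near their rims because of this, but they were set down normally.

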